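# Find the 12 N return spring and fit it to the test fixture

### The job

The board test fixture lacks one return spring: it needs the one that reads 12 N on the tester. Find it by pressing springs down in their seats until the cap is level with the height rail, and hold the right one there for a good second so that its reading is sure; then lift it over to the fixture and stand it upright, fully home in the empty pocket. Never squash a spring far below the mark or run the scale past 25 N, leave the other springs standing in their seats, and leave the other things on the bench alone.

Things in the scene. Friction and masses are not known exactly. Their poses are not given: they have to be found in the camera images.
- tester: spring tester fixed on the bench, origin at the middle of its underside. Grey housing 110 x 290 x 20 mm; over it a sinking aluminium load plate 90 x 270 mm, upper face 45 mm above the bench when unloaded. The plate has three round seats (33 mm wide, 6 mm deep, floor 39 mm above the bench) in a row along the tester's y axis, at y = -90, 0, +90 mm, each holding a spring.
- rail (a point): middle of the top of the height rail, a thin dark 4 mm bar along the tester's y axis on two posts, 40 mm to +x of the row of springs. It stands on the load plate and sinks with it. A spring is at the marked height when its cap's flat top is level with the rail's top: 50 mm above the seat floor, 10 mm down from free height, measured from the plate, not from the bench.
- load_plate (a joint): how far the load plate has sunk (m): 0 unloaded, then 0.4 mm for every newton pressed on it (2500 N/m); end of travel 12 mm. The scale is overloaded beyond 26 N (10.4 mm).
- dial_needle (a joint): angle (rad) of the black needle of the round white force dial, 90 mm wide, 118 mm to +x of the tester's middle and lower than the springs. 0 unloaded (pointing to the tester's -x), turning clockwise seen from above by 0.2 rad per newton. Dial ticks are 1 N apart, the long ones 5 N.
- pocket (a point): middle of the floor of the one empty pocket in the board test fixture, a fixed aluminium block 150 x 150 x 22 mm with springs at its other three corners. Pocket 33 mm wide, 8 mm deep, floor 14 mm above the bench. Axes are the block's; block middle at (+42, -42) mm from here; nearest fitted springs 84 mm away along +x and -y, tops 74 mm above the bench.
- cap_1 (a point): middle of the top cap of a loose spring. Three look alike: steel coil between grey end caps 30 mm wide, 60 mm tall free; cap 12 mm tall, its flat top 6 mm above this point, foot 54 mm below. The cap slides only along the spring; grip its sides to lift the spring (40 to 85 g). Each gives only above 2 N, then linearly; at the mark one takes about 7 N, one 12 N, one 18 N, which is unknown.
- squash_1 (a joint): how far the spring with cap_1 is compressed (m): 0 free, 0.010 at the marked height, ruined beyond 0.014.
- foot_1 (a point): middle of the underside of the spring with cap_1; its z axis points up the spring. Foot cap 30 mm wide, 14 mm tall.
- cap_2 (a point): middle of the top cap of a loose spring. Three look alike: steel coil between grey end caps 30 mm wide, 60 mm tall free; cap 12 mm tall, its flat top 6 mm above this point, foot 54 mm below. The cap slides only along the spring; grip its sides to lift the spring (40 to 85 g). Each gives only above 2 N, then linearly; at the mark one takes about 7 N, one 12 N, one 18 N, which is unknown.
- squash_2 (a joint): how far the spring with cap_2 is compressed (m): 0 free, 0.010 at the marked height, ruined beyond 0.014.
- foot_2 (a point): middle of the underside of the spring with cap_2; its z axis points up the spring. Foot cap 30 mm wide, 14 mm tall.
- cap_3 (a point): middle of the top cap of a loose spring. Three look alike: steel coil between grey end caps 30 mm wide, 60 mm tall free; cap 12 mm tall, its flat top 6 mm above this point, foot 54 mm below. The cap slides only along the spring; grip its sides to lift the spring (40 to 85 g). Each gives only above 2 N, then linearly; at the mark one takes about 7 N, one 12 N, one 18 N, which is unknown.
- squash_3 (a joint): how far the spring with cap_3 is compressed (m): 0 free, 0.010 at the marked height, ruined beyond 0.014.
- foot_3 (a point): middle of the underside of the spring with cap_3; its z axis points up the spring. Foot cap 30 mm wide, 14 mm tall.
- screwdriver: bystander: screwdriver lying on the bench; leave alone.
- flux_jar: bystander: amber jar 52 mm wide, 60 mm tall; origin under its middle; leave alone.
- parts_tray: bystander: black two-part tray 120 x 90 x 30 mm; origin under its middle; leave alone.
Not all that is in view belongs to the job. What is shaped like the part that bears cap_1 but black or orange is not meant. There is more than one size of the part that bears pocket; the job needs the smaller.

How it is judged:
By the outcome, as a careful person would: the job done as asked, in the order asked, and still so for the second after the job is handed in, with the robot touching nothing.
It also fails if it takes over 72 s, if anything falls off the work surface, if the arm or the gripper's body presses on something with over 40 N, if the wrist force passes 120 N, or if a joint passes its speed limit or range.

### The arm

A 6-joint arm with a two-finger parallel gripper is mounted at the origin on the work surface. World frame = base frame: x ahead of the robot, y to its left, z up, the work surface at z = 0. Lengths are in m, angles in rad, forces in N, time in s.
With the tool pointing down it reaches from about 0.25 to 0.775 m from the base axis. Payload 4 kg.
Tool frame: the origin (TCP) lies on the centre line of the jaws, within the pads' length; the fingertips stand 8 mm ahead of it and the grasp point (between the pads) lies 11 mm behind it; z points along the fingers, y is the direction in which the jaws open and shut (so a half turn about z gives the same grasp; the last joint's range is limited). The gripper opens to 94 mm and grips with 3 to 60 N. Pads are 16 mm wide; open, the fingers measure 119 mm over their backs; the gripper's body (75 mm by 177 mm) begins 78 mm behind the grasp point.
Start: joints at [1.002, 0.087, 1.371, -0, 1.684, -0.103], TCP at [0.247, 0.491, 0.214] pointing down, gripper open.
Joint ranges: [-3.1, 3.1], [-0.76, 2.03], [0.27, 2.55], [-1.08, 4.22], [0.17, 2.65], [-2.57, 2.57]. Speed limits (rad/s): [2.79, 2.79, 3.14, 3.14, 3.14, 3.14].

### API

Orientations are given as [roll, pitch, yaw] about the fixed x, y, z axes, in that order (R = Rz(yaw) Ry(pitch) Rx(roll)).
In Python, from bench import * gives the robot as it stands.
- The arm moves only by the tool step_arm, never from a script. Its argument "steps" is a list of rows, each an object of numbers: "jaw": the opening, from 0 (shut) to 1 (fully open); "tx", "ty", "tz": the shift along the tool's x, y, z in m; "ax", "ay", "az": the turn, a rotation vector about the tool's x, y, z in rad. In form: [{"jaw": .., "tx": .., "ty": .., "tz": .., "ax": .., "ay": .., "az": ..}, ...]. A call has 1 to 8 rows; each row is the pose to reach, as a shift and turn from the pose measured when the call began, along the tool's axes at that moment; what a row does not reach only later rows make up. A row lasts 1/10 s, in which the tool goes at most 50 mm and 8.59 degrees, less where a joint would pass 70% of its speed; a pose out of reach is approached as far as the arm can. A call with a gripper value outside its range is refused whole. The fingers move at their own pace and stop on an object; the grip force is fixed at half the most. Time passes only in rows, so rows that repeat a pose let the fingers close. It gives the time, the measured TCP pose, the force and the opening at its end, in the units of the state.
- get_obs(): the state, without advancing time (a new reading comes with each control period).
- snapshot(name): name is "scene" or "top" or "wrist"; returns (picture, depth): 384x512x3 uint8, red, green, blue; 384x512 float32, m along the optical axis (not along the pixel's ray), 0 where there is no reading.
- camera_model(name): a dict with "intrinsics" (3x3 intrinsics, pixels), "origin" and "orientation" of the camera in the world. Camera axes: x right, y down, z forward; pixel columns grow to the right and rows downward; lengths in m; the calibration is good to about 2 mm. A picture is of the moment at which its call begins: read the wrist's pose just before it. camera_model takes no time and is no camera call; for the wrist camera it gives the pose at the moment of the call.
- close_job(): hands the job in, once; it reports no verdict.
Trained networks look in the newest picture that a camera, given by its name, has taken for a name from the list of things; names that differ only in an ending like _2 or _b are one class to them, and where a whole thing is asked for, a point or a joint stands for the part that bears it (a point fixed in the world has none). Each returns a list of dicts, best first, with "confidence" (0 to 1); they miss things now and then, are a little off and sometimes report something else, mostly with a low value. They report only what shows in the picture. A call takes as long as a camera call. They do not tell look-alikes from the thing itself.
- silhouettes(camera, query): "pixels" (384x512 bool, what is visible of it) and "rect" ([left, top, right, bottom] in pixels, round what is visible of it).
The state is a dict: "time": time; "joint_positions": joint angles; "qvel": joint speeds; "joint_torque": joint torques, N m; "tool_pos": TCP position; "ee_rot": TCP orientation; "wrist_force": force on the tool from outside, world axes, zero at the start; "wrist_torque": the same for the moment, N m; "width": finger opening in m.
Only numpy, scipy, OpenCV 4.12 (cv2) and the standard library are available. Lean on these libraries where they do the work, as an engineer would, in place of code of your own. Each camera call takes 0.05 s, during which the arm holds its last target. There are 200 camera calls.

## Working session

There is one attempt and no reset: what is moved stays moved. The work goes in short steps, Python scripts to look and compute and a tool call to move; the robot and the scene stay as the last step left them, time stands still between calls to the robot, and variables do not carry over. Pictures are saved under pics/ and viewed, about 8 in all and at most 12, crops included, and the job is handed in when it is done.

Besides the shell and the picture viewer there is one more tool, called after "Call:" by a JSON object that holds its "op" and its "data". step_arm: Moves the arm, as the interface text tells. Its arguments: {"type":"object","properties":{"steps":{"type":"array"}},"required":["steps"]}

```bash
ls; mkdir -p pics; cat > h.py <<'E'
from bench import *
import numpy as np, cv2
def px2w(cam,uv,depth,cm=None):
    cm=cm or camera_model(cam); K=np.array(cm["intrinsics"]);o=np.array(cm["origin"]);R=np.array(cm["orientation"])
    if R.shape!=(3,3):
        from scipy.spatial.transform import Rotation
        R=Rotation.from_euler('xyz',R).as_matrix()
    uv=np.atleast_2d(uv).astype(float);d=np.atleast_1d(depth)
    p=np.c_[(uv[:,0]-K[0,2])/K[0,0]*d,(uv[:,1]-K[1,2])/K[1,1]*d,d]
    return p@R.T+o
def w2px(cam,P,cm=None):
    cm=cm or camera_model(cam); K=np.array(cm["intrinsics"]);o=np.array(cm["origin"]);R=np.array(cm["orientation"])
    if R.shape!=(3,3):
        from scipy.spatial.transform import Rotation
        R=Rotation.from_euler('xyz',R).as_matrix()
    p=(np.atleast_2d(P)-o)@R; return np.c_[p[:,0]/p[:,2]*K[0,0]+K[0,2],p[:,1]/p[:,2]*K[1,1]+K[1,2]]
E
python3 - <<'E'
from h import *
print(get_obs())
for c in ("top","scene"):
    print(c,camera_model(c))
    im,d=snapshot(c); np.savez(c+".npz",im=im,d=d)
    cv2.imwrite(f"pics/{c}1.png",cv2.resize(im[...,::-1],(800,600),interpolation=cv2.INTER_CUBIC))
    for q in ("tester","cap_1","pocket","rail","dial_needle"):
        try:
            for s in silhouettes(c,q):
                m=s["pixels"]&(d>0); ys,xs=np.nonzero(m)
                print(c,q,round(s["confidence"],2),s["rect"],len(xs), px2w(c,[[np.median(xs),np.median(ys)]],np.median(d[m])).round(3) if len(xs) else '')
        except Exception as e: print(q,e)
E
```

```text
pics
{'time': 0.0, 'joint_positions': array([ 1.00190631e+00,  8.79476694e-02,  1.37221893e+00, -1.15527116e-05,
        1.68360145e+00, -1.03093614e-01]), 'qvel': array([ 0.00073411, -0.00193763,  0.00230277,  0.00087614,  0.0010176 ,
        0.00138878]), 'joint_torque': array([ 2.40033642e-04, -3.40177631e+01, -3.02424467e+01,  7.18329241e-02,
        3.30677256e-02, -1.69679884e-04]), 'tool_pos': array([0.24674527, 0.49096006, 0.21232609]), 'ee_rot': array([-3.13942763e+00, -2.12450177e-04,  2.67579473e+00]), 'wrist_force': array([ 0.74487156,  0.30397247, -0.90460294]), 'wrist_torque': array([ 0.01272436, -0.02664078, -0.05585107]), 'width': 0.09366283455850957}
top {'intrinsics': array([[436.75754385,   0.        , 258.68031137],
       [  0.        , 436.75754385, 188.16699996],
       [  0.        ,   0.        ,   1.        ]]), 'origin': array([ 0.39725679, -0.09985708,  1.69317119]), 'orientation': array([-3.03228814,  0.00731438, -1.56151631])}
top tester 0.65 [180.9, 161.8, 255.0, 227.3] 2773 [[0.528 0.075 0.044]]
top cap_1 0.49 [212.1, 202.4, 219.8, 207.1] 37 [[0.509 0.
[... 620 characters left out ...]
n': array([ 1.32886385, -0.50680248,  1.12707668]), 'orientation': array([-2.45072574, -0.01254076,  1.10399859])}
scene tester 0.86 [250.3, 150.6, 344.9, 213.7] 3077 [[0.575 0.07  0.038]]
scene cap_1 0.65 [292.4, 153.4, 306.1, 163.0] 52 [[0.516 0.068 0.098]]
scene cap_1 0.63 [329.7, 127.6, 338.2, 136.9] 57 [[0.42  0.265 0.058]]
scene cap_1 0.57 [298.7, 135.5, 306.9, 141.8] 34 [[0.401 0.157 0.059]]
scene cap_1 0.43 [274.8, 165.3, 281.3, 173.4] 77 [[ 0.522 -0.018  0.097]]
scene pocket 0.73 [41.3, 224.3, 129.3, 302.2] 5638 [[ 0.569 -0.656  0.04 ]]
scene pocket 0.59 [176.0, 184.5, 231.5, 228.8] 1941 [[ 0.513 -0.283  0.033]]
scene rail 0.81 [257.4, 149.4, 335.9, 192.2] 1372 [[0.525 0.052 0.046]]
```

View pics/top1.png

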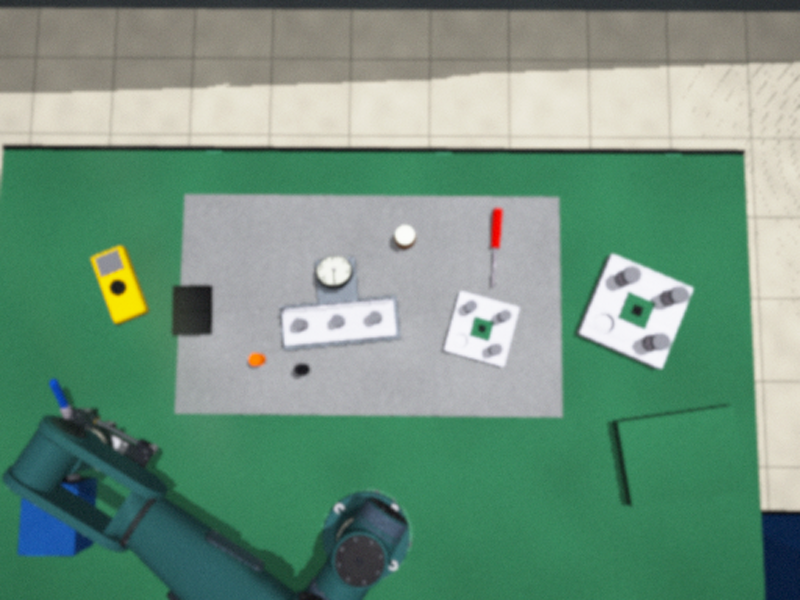

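View pics/scene1.png

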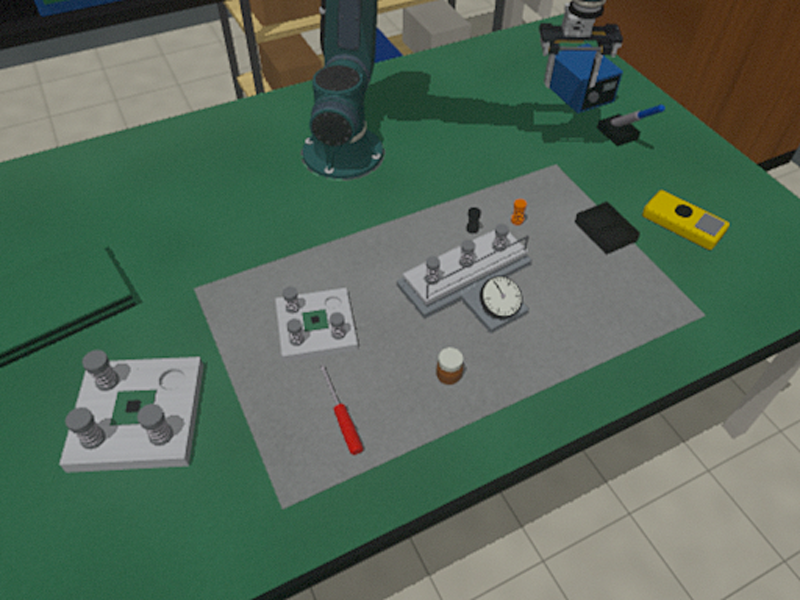

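```bash
cat >> h.py <<'E'
from scipy.spatial.transform import Rotation as Ro
def move(p,yaw):
    "shift & turn in tool axes from present pose to tool-down pose"
    o=get_obs(); R=Ro.from_euler('xyz',o["ee_rot"]); T=Ro.from_euler('xyz',[np.pi,0,yaw])
    print("t",round(o["time"],2),"shift",R.inv().apply(np.array(p)-o["tool_pos"]).round(4),"turn",(R.inv()*T).as_rotvec().round(4))
def cloud(c,d,cm=None):
    v,u=np.mgrid[:384,:512]; return px2w(c,np.c_[u.ravel(),v.ravel()],d.ravel(),cm).reshape(384,512,3)
E
python3 - <<'E'
from h import *
D=np.load("top.npz"); d=D["d"]; W=cloud("top",d)
v,u=np.mgrid[:384,:512]
def rect(box,zl,zh):
    m=(u>box[0])&(u<box[2])&(v>box[1])&(v<box[3])&(W[...,2]>zl)&(W[...,2]<zh)
    p=W[m][:,:2]; r=cv2.minAreaRect((p*1000).astype(np.float32)); print(r,m.sum(), np.median(W[m][:,2]))
rect((175,190,260,228),.037,.056)
rect((278,182,340,240),.014,.03)
for b in((184,200,200,214),(206,197,224,212),(230,195,250,212)):
    m=(u>b[0])&(u<b[2])&(v>b[1])&(v<b[3])&(W[...,2]>.088)&(W[...,2]<.11); print(W[m].mean(0).round(4),m.sum())
for s in silhouettes("top","tester"):pass
print(W[217,296])
E
```

```text
((508.4458923339844, 73.78528594970703), (88.76277160644531, 270.0372619628906), 6.147505760192871) 1433 0.04486590392529277
((500.48968505859375, -262.1015319824219), (175.939453125, 150.0213165283203), 74.69447326660156) 1260 0.021711966425359663
[0.5002 0.1623 0.0984] 54
[0.5098 0.0738 0.0984] 52
[ 0.5189 -0.0163  0.0979] 52
[ 0.4715096  -0.23044777  0.00970945]
```

```bash
python3 - <<'E'
from h import *
move([.51,.073,.27],np.radians(186))
cm=camera_model("wrist");o=get_obs();R=Ro.from_euler('xyz',o["ee_rot"])
print(cm,R.inv().apply(np.array(cm["origin"])-o["tool_pos"]))
E
```

```text
t 0.65 shift [-0.4229 -0.2558 -0.0565] turn [ 2.000e-04  1.000e-04 -5.705e-01]
{'intrinsics': array([[345.97750666,   0.        , 255.98860344],
       [  0.        , 345.97750666, 189.48625996],
       [  0.        ,   0.        ,   1.        ]]), 'origin': array([0.18005835, 0.52531374, 0.38606372]), 'orientation': array([2.88280697e+00, 5.69818313e-04, 1.10526586e+00])} [ 0.07505162  0.00021849 -0.17252415]
```

Call:
{"op": "step_arm", "data": {"steps": [{"jaw": 0.5, "tx": -0.05, "ty": -0.03, "tz": -0.056, "az": -0.1}, {"jaw": 0.5, "tx": -0.1, "ty": -0.06, "tz": -0.056, "az": -0.2}, {"jaw": 0.3, "tx": -0.14, "ty": -0.085, "tz": -0.056, "az": -0.3}, {"jaw": 0, "tx": -0.18, "ty": -0.11, "tz": -0.056, "az": -0.4}, {"jaw": 0, "tx": -0.22, "ty": -0.135, "tz": -0.056, "az": -0.5}, {"jaw": 0, "tx": -0.26, "ty": -0.16, "tz": -0.056, "az": -0.57}, {"jaw": 0, "tx": -0.3, "ty": -0.18, "tz": -0.056, "az": -0.57}, {"jaw": 0, "tx": -0.34, "ty": -0.21, "tz": -0.056, "az": -0.57}]}}

```text
invalid input
```

```bash
python3 - <<'E'
from h import *
move([.51,.073,.27],np.radians(186))
E
```

```text
t 0.65 shift [-0.4229 -0.2558 -0.0565] turn [ 2.000e-04  1.000e-04 -5.705e-01]
```

Call:
{"op": "step_arm", "data": {"steps": [{"jaw": 0.5, "tx": -0.05, "ty": -0.03, "tz": -0.056, "ax": 0, "ay": 0, "az": -0.1}, {"jaw": 0.5, "tx": -0.1, "ty": -0.06, "tz": -0.056, "ax": 0, "ay": 0, "az": -0.2}, {"jaw": 0.3, "tx": -0.14, "ty": -0.085, "tz": -0.056, "ax": 0, "ay": 0, "az": -0.3}, {"jaw": 0, "tx": -0.18, "ty": -0.11, "tz": -0.056, "ax": 0, "ay": 0, "az": -0.4}, {"jaw": 0, "tx": -0.22, "ty": -0.135, "tz": -0.056, "ax": 0, "ay": 0, "az": -0.5}, {"jaw": 0, "tx": -0.26, "ty": -0.16, "tz": -0.056, "ax": 0, "ay": 0, "az": -0.57}, {"jaw": 0, "tx": -0.3, "ty": -0.18, "tz": -0.056, "ax": 0, "ay": 0, "az": -0.57}, {"jaw": 0, "tx": -0.34, "ty": -0.21, "tz": -0.056, "ax": 0, "ay": 0, "az": -0.57}]}}

```text
time: 1.45
tool_pos: [0.4499, 0.1632, 0.2697]
ee_rot: [3.141, 0.001, -3.037]
wrist_force: [1.1, -0.1, 0.2]
width: 0.0334
```

```bash
python3 - <<'E'
from h import *
move([.51,.073,.27],np.radians(186))
E
```

```text
t 1.45 shift [-0.0504 -0.0959 -0.0003] turn [ 0.0004  0.0011 -0.0004]
```

Call:
{"op": "step_arm", "data": {"steps": [{"jaw": 0, "tx": -0.025, "ty": -0.045, "tz": 0, "ax": 0, "ay": 0, "az": 0}, {"jaw": 0, "tx": -0.05, "ty": -0.096, "tz": 0, "ax": 0, "ay": 0, "az": 0}, {"jaw": 0, "tx": -0.05, "ty": -0.096, "tz": 0, "ax": 0, "ay": 0, "az": 0}, {"jaw": 0, "tx": -0.05, "ty": -0.096, "tz": 0, "ax": 0, "ay": 0, "az": 0}]}}

```text
time: 1.85
tool_pos: [0.5102, 0.0715, 0.2692]
ee_rot: [3.141, 0.0, -3.041]
wrist_force: [-0.3, 0.5, -0.3]
width: 0.0018
```

```bash
cat >> h.py <<'E'
def caps(W,d,zl=.09,zh=.106):
    "cap-top centres seen by a camera (world cloud W): connected flat patches"
    m=((W[...,2]>zl)&(W[...,2]<zh)&(d>0)).astype(np.uint8); n,l,st,_=cv2.connectedComponentsWithStats(m)
    for i in range(1,n):
        if st[i,4]>100:
            p=W[l==i]; z=np.median(p[:,2]); (c,_,_)=cv2.minAreaRect((p[:,:2]*1000).astype(np.float32)); r=cv2.minEnclosingCircle((p[:,:2]*1000).astype(np.float32))
            print("patch",st[i],"mean",p.mean(0).round(4),"rect",np.round(c,1),"circ",np.round(r[0],1),round(r[1],1),"z",z.round(4))
E
python3 - <<'E'
from h import *
print(get_obs()["tool_pos"])
cm=camera_model("wrist"); im,d=snapshot("wrist"); W=cloud("wrist",d,cm)
cv2.imwrite("pics/w1.png",im[...,::-1]); caps(W,d)
s,_=snapshot("scene"); cv2.imwrite("pics/s2.png",s[...,::-1])
E
```

```text
[0.51015649 0.07151188 0.26923467]
patch [152 159  32  31 735] mean [ 0.5186 -0.017   0.0999] rect [519.4 -17.6] circ [519.6 -17.7] 15.1 z 0.1003
patch [241 159  30  30 698] mean [0.5093 0.0716 0.0999] rect [509.8  71.6] circ [510.   71.8] 14.9 z 0.1002
patch [329 159  31  30 728] mean [0.5001 0.1602 0.0997] rect [500.7 160.9] circ [500.8 161. ] 14.9 z 0.1001
```

View pics/w1.png

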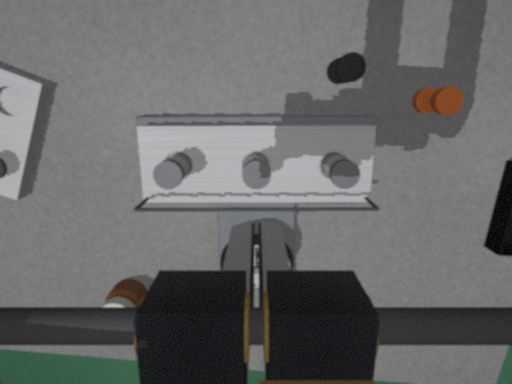

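Call:
{"op": "step_arm", "data": {"steps": [{"jaw": 0, "tx": 0, "ty": 0, "tz": 0.05, "ax": 0, "ay": 0, "az": 0}, {"jaw": 0, "tx": 0, "ty": 0, "tz": 0.1, "ax": 0, "ay": 0, "az": 0}, {"jaw": 0, "tx": 0, "ty": 0, "tz": 0.14, "ax": 0, "ay": 0, "az": 0}, {"jaw": 0, "tx": 0, "ty": 0, "tz": 0.155, "ax": 0, "ay": 0, "az": 0}, {"jaw": 0, "tx": 0, "ty": 0, "tz": 0.157, "ax": 0, "ay": 0, "az": 0}, {"jaw": 0, "tx": 0, "ty": 0, "tz": 0.157, "ax": 0, "ay": 0, "az": 0}]}}

```text
time: 2.55
tool_pos: [0.5091, 0.0754, 0.1135]
ee_rot: [3.14, 0.002, -3.034]
wrist_force: [0.8, -0.0, -0.1]
width: 0.0004
```

```bash
cat >> h.py <<'E'
def st(n=3,cam="scene"):
    F=[]
    for i in range(n):
        o=get_obs(); F.append(o["wrist_force"]); s=snapshot(cam)
    print("t",round(o["time"],2),"p",o["tool_pos"].round(4),"F",np.mean(F,0).round(2),"sd",np.std(F,0).round(2)[2],"w",round(o["width"],4)); return s
E
python3 -c "
from h import *
st(4)"
```

```text
t 2.7 p [0.5106 0.0746 0.1152] F [-0.14  0.08  0.09] sd 0.17 w 0.0003
```

```bash
python3 -c "
from h import *
for i in range(8):
    o=get_obs(); print(o['time'],o['tool_pos'].round(4),o['wrist_force'].round(2),o['joint_positions'].round(4),o['ee_rot'].round(4)); snapshot('scene')"
```

```text
2.75 [0.5105 0.0744 0.115 ] [-0.71 -0.2   0.14] [ 3.3900e-02  4.8700e-02  1.6085e+00  1.4000e-03  1.4797e+00 -1.6426e+00] [ 3.1405  0.0048 -3.036 ]
2.8 [0.5104 0.0743 0.1147] [-0.63 -0.55 -0.14] [ 3.3600e-02  4.9000e-02  1.6088e+00  1.4000e-03  1.4796e+00 -1.6426e+00] [ 3.1405  0.0043 -3.0363]
2.85 [0.5102 0.0741 0.1143] [ 0.37 -0.39 -0.53] [ 3.3300e-02  4.9200e-02  1.6093e+00  1.4000e-03  1.4796e+00 -1.6427e+00] [ 3.1405  0.0036 -3.0365]
2.9 [0.51  0.074 0.114] [ 0.64  0.01 -0.06] [ 3.3200e-02  4.9500e-02  1.6098e+00  1.4000e-03  1.4795e+00 -1.6427e+00] [ 3.1404e+00  2.9000e-03 -3.0367e+00]
2.95 [0.5098 0.0739 0.1136] [ 0.07 -0.54 -0.22] [ 3.3000e-02  4.9800e-02  1.6101e+00  1.3000e-03  1.4795e+00 -1.6427e+00] [ 3.1404e+00  2.3000e-03 -3.0368e+00]
3.0 [0.5097 0.0739 0.1134] [ 0.63  0.5  -0.27] [ 3.2900e-02  4.9900e-02  1.6104e+00  1.3000e-03  1.4794e+00 -1.6427e+00] [ 3.1404e+00  1.9000e-03 -3.0369e+00]
3.05 [0.5095 0.0738 0.1132] [ 0.24  0.99 -0.06] [ 3.2900e-02  5.0100e-02  1.6107e+00  1.4000e-03  1.4794e+00 -1.6427e+00] [ 3.1403e+00  1.4000e-03 -3.0369e+00]
3.1 [0.5094 0.0739 0.113 ] [-0.46  0.17 -0.69] [ 3.2900e-02  5.0300e-02  1.6109e+00  1.4000e-03  1.4794e+00 -1.6427e+00] [ 3.1403e+00  1.1000e-03 -3.0369e+00]
```

Call:
{"op": "step_arm", "data": {"steps": [{"jaw": 0, "tx": 0, "ty": -0.002, "tz": 0.002, "ax": 0, "ay": 0, "az": 0}, {"jaw": 0, "tx": 0, "ty": -0.002, "tz": 0.004, "ax": 0, "ay": 0, "az": 0}, {"jaw": 0, "tx": 0, "ty": -0.002, "tz": 0.006, "ax": 0, "ay": 0, "az": 0}, {"jaw": 0, "tx": 0, "ty": -0.002, "tz": 0.008, "ax": 0, "ay": 0, "az": 0}, {"jaw": 0, "tx": 0, "ty": -0.002, "tz": 0.01, "ax": 0, "ay": 0, "az": 0}, {"jaw": 0, "tx": 0, "ty": -0.002, "tz": 0.012, "ax": 0, "ay": 0, "az": 0}, {"jaw": 0, "tx": 0, "ty": -0.002, "tz": 0.013, "ax": 0, "ay": 0, "az": 0}, {"jaw": 0, "tx": 0, "ty": -0.002, "tz": 0.013, "ax": 0, "ay": 0, "az": 0}]}}

```text
time: 3.95
tool_pos: [0.5097, 0.0718, 0.1002]
ee_rot: [3.141, 0.001, -3.037]
wrist_force: [-0.8, -0.9, 4.4]
width: 0.0005
```

```bash
python3 -c "
from h import *
st(3);st(3); s=st(4)
cv2.imwrite('pics/s3.png',cv2.resize(s[0][120:240,220:370,::-1],(750,600),interpolation=cv2.INTER_CUBIC))"
```

```text
t 4.05 p [0.5098 0.0718 0.1002] F [-1.31 -0.59  4.59] sd 0.47 w 0.0006
t 4.2 p [0.5098 0.0719 0.1001] F [-1.03 -0.76  4.48] sd 0.23 w 0.0004
t 4.4 p [0.5097 0.0718 0.1   ] F [-0.64 -0.84  4.32] sd 0.11 w 0.0006
```

View pics/s3.png

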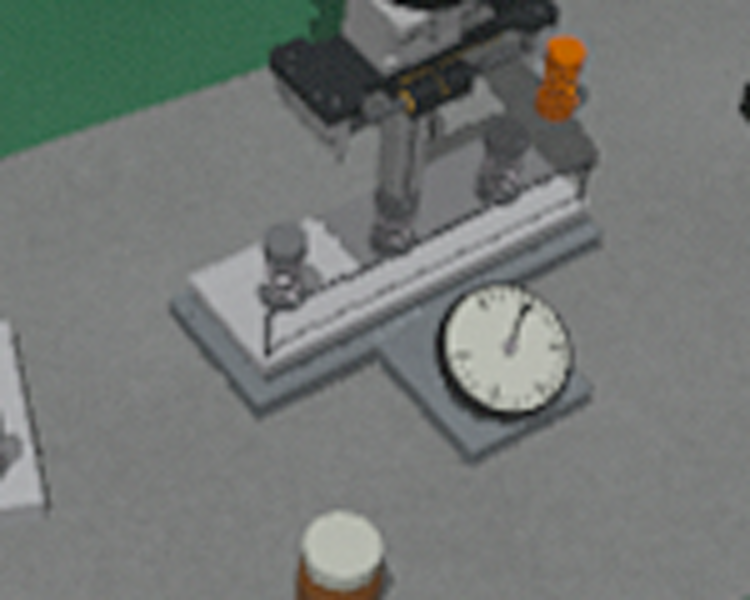

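```bash
cat >> h.py <<'E'
def dial(n=3,dbg=False):
    s=0
    for i in range(n):
        im,d=snapshot("scene"); s=s+im.astype(float).mean(2)
    g=s/n; cm=camera_model("scene"); W=cloud("scene",d,cm); a=np.radians(6)
    # dial centre: bright disc below rail
    c0=np.array([.5097,.0717])+.118*np.array([np.cos(a),np.sin(a)])
    m=(np.hypot(W[...,0]-c0[0],W[...,1]-c0[1])<.06)&(g>150)&(W[...,2]>.012)
    l=cv2.connectedComponentsWithStats(m.astype(np.uint8)); i=1+np.argmax(l[2][1:,4]); q=l[1]==i
    z=np.median(W[q][:,2]); h=cv2.convexHull(np.argwhere(q)[:,::-1].astype(np.float32)); e=cv2.fitEllipse(h)
    c=px2w("scene",[e[0]],d[int(e[0][1]),int(e[0][0])],cm)[0]; c[2]=z
    th=np.arange(0,6.28,.02); r=np.arange(.008,.034,.001)
    # clockwise from above, 0 = tester -x
    ang=a+np.pi-th; P=c+np.stack([np.outer(np.cos(ang),r),np.outer(np.sin(ang),r),0*np.outer(ang,r)],-1)
    uv=w2px("scene",P.reshape(-1,3),cm).astype(np.float32); v=cv2.remap(g.astype(np.float32),uv[:,0].reshape(len(th),-1),uv[:,1].reshape(len(th),-1),cv2.INTER_CUBIC).mean(1)
    v=cv2.GaussianBlur(np.r_[v,v,v][None].astype(np.float32),(0,0),5)[0][len(th):2*len(th)]
    k=np.argsort(v); print("dial c",c.round(4),"N",(th[k[0]]/.2).round(2),"contrast",(np.median(v)-v[k[0]]).round(1), "e",np.round(e[0],1)); return th[k[0]]/.2
E
python3 -c "
from h import *
dial();st(3)"
```

```text
dial c [0.6341 0.0848 0.0574] N 4.9 contrast 52.3 e [321.  189.4]
t 4.7 p [0.5096 0.0719 0.0999] F [-0.57 -0.52  4.72] sd 0.1 w 0.0004
```

Call:
{"op": "step_arm", "data": {"steps": [{"jaw": 0, "tx": 0, "ty": 0, "tz": -0.02, "ax": 0, "ay": 0, "az": 0}, {"jaw": 0, "tx": 0, "ty": -0.025, "tz": -0.03, "ax": 0, "ay": 0, "az": 0}, {"jaw": 0, "tx": 0, "ty": -0.06, "tz": -0.03, "ax": 0, "ay": 0, "az": 0}, {"jaw": 0, "tx": 0, "ty": -0.085, "tz": -0.025, "ax": 0, "ay": 0, "az": 0}, {"jaw": 0, "tx": 0, "ty": -0.09, "tz": -0.018, "ax": 0, "ay": 0, "az": 0}, {"jaw": 0, "tx": 0, "ty": -0.09, "tz": -0.013, "ax": 0, "ay": 0, "az": 0}, {"jaw": 0, "tx": 0, "ty": -0.09, "tz": -0.013, "ax": 0, "ay": 0, "az": 0}, {"jaw": 0, "tx": 0, "ty": -0.09, "tz": -0.013, "ax": 0, "ay": 0, "az": 0}]}}

```text
time: 5.55
tool_pos: [0.5187, -0.0165, 0.1122]
ee_rot: [3.14, -0.0, -3.036]
wrist_force: [-0.3, 1.2, -0.4]
width: 0.0006
```

```bash
python3 -c "
from h import *
st(3);dial();move([.5190,-.0175,.1135],np.radians(186))"
```

```text
t 5.65 p [ 0.5191 -0.0167  0.1129] F [ 0.03  0.53 -0.09] sd 0.39 w 0.0009
dial c [0.636  0.0832 0.0566] N 1.9 contrast 52.3 e [321.  189.4]
t 5.85 shift [ 0.0003 -0.0002 -0.0004] turn [0.0012 0.0017 0.0006]
```

```bash
python3 - <<'E'
import h,numpy as np
from h import *
D=np.load("scene.npz")
h.snapshot=lambda c:(D["im"],D["d"])
dial(1)
h.snapshot=snapshot
dial(1)
im,_=snapshot("scene")
a=D["im"][170:210,295:350];b=im[170:210,295:350]
cv2.imwrite("pics/d.png",cv2.resize(np.hstack([a,b])[...,::-1],None,fx=7,fy=7,interpolation=cv2.INTER_CUBIC))
E
```

```text
dial c [0.6354 0.0838 0.0567] N 1.8 contrast 54.0 e [321.  189.4]
dial c [0.6373 0.0821 0.0572] N 2.1 contrast 49.0 e [321.  189.4]
```

View pics/d.png

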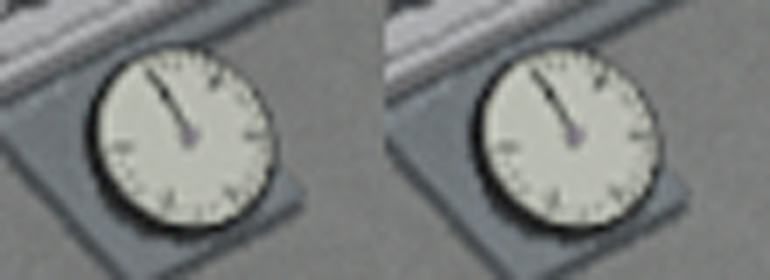

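```bash
python3 - <<'E'
s=open('h.py').read()
s=s.replace("""c=px2w("scene",[e[0]],d[int(e[0][1]),int(e[0][0])],cm)[0]; c[2]=z""","""o=np.array(cm["origin"]); c=px2w("scene",[e[0]],[1.],cm)[0]; c=o+(c-o)*(z-o[2])/(c[2]-o[2])""")
open('h.py','w').write(s)
E
python3 - <<'E'
import h,numpy as np
from h import *
D=np.load("scene.npz")
h.snapshot=lambda c:(D["im"],D["d"])
dial(1)
W=cloud("scene",D["d"])
for v in range(176,203,4): print(v,W[v,322].round(4))
E
```

```text
dial c [0.635  0.0841 0.0567] N 1.8 contrast 54.9 e [321.  189.4]
176 [0.5573 0.1432 0.013 ]
180 [0.6113 0.1009 0.0698]
184 [0.6225 0.0945 0.065 ]
188 [0.6336 0.0883 0.0601]
192 [0.6421 0.0842 0.0514]
196 [0.6552 0.0762 0.0499]
200 [0.6653 0.0708 0.0438]
```

```bash
python3 - <<'E'
s=open('h.py').read()
a=s.index("    # clockwise from above"); b=s.index("    uv=w2px(\"scene\",P.resh")
s=s[:a]+"""    # dial is tilted: plane fit; clockwise from above, 0 = tester -x
    pt=W[q]; pc=np.median(pt,0); co=np.linalg.lstsq(np.c_[pt[:,:2],np.ones(len(pt))],pt[:,2],rcond=None)[0]
    n=np.array([-co[0],-co[1],1]); n/=np.linalg.norm(n)
    hub=px2w("scene",[[321.6,189.5]],[1.],cm)[0]-o; c=o+hub*((pc-o)@n)/(hub@n)
    ey=np.array([-np.sin(a),np.cos(a),0]); ex=np.cross(ey,-n); ex/=np.linalg.norm(ex); ex*=-np.sign(ex[0]); ey=np.cross(n,ex)*np.sign(np.cross(n,ex)[1])
    P=c+r[None,:,None]*(np.cos(th)[:,None,None]*ex+np.sin(th)[:,None,None]*ey)
"""+s[b:]
open('h.py','w').write(s)
E
python3 - <<'E'
import h,numpy as np
from h import *
D=np.load("scene.npz")
h.snapshot=lambda c:(D["im"],D["d"])
dial(1)
E
```

```text
dial c [0.636  0.0858 0.0565] N 0.3 contrast 57.9 e [321.  189.4]
```

Call:
{"op": "step_arm", "data": {"steps": [{"jaw": 0, "tx": 0, "ty": 0, "tz": 0.003, "ax": 0, "ay": 0, "az": 0}, {"jaw": 0, "tx": 0, "ty": 0, "tz": 0.006, "ax": 0, "ay": 0, "az": 0}, {"jaw": 0, "tx": 0, "ty": 0, "tz": 0.008, "ax": 0, "ay": 0, "az": 0}, {"jaw": 0, "tx": 0, "ty": 0, "tz": 0.01, "ax": 0, "ay": 0, "az": 0}, {"jaw": 0, "tx": 0, "ty": 0, "tz": 0.012, "ax": 0, "ay": 0, "az": 0}, {"jaw": 0, "tx": 0, "ty": 0, "tz": 0.013, "ax": 0, "ay": 0, "az": 0}, {"jaw": 0, "tx": 0, "ty": 0, "tz": 0.013, "ax": 0, "ay": 0, "az": 0}, {"jaw": 0, "tx": 0, "ty": 0, "tz": 0.013, "ax": 0, "ay": 0, "az": 0}]}}

```text
time: 6.75
tool_pos: [0.5195, -0.0175, 0.101]
ee_rot: [3.141, 0.003, -3.037]
wrist_force: [-0.5, 0.4, 5.6]
width: 0.0006
```

```bash
python3 -c "
from h import *
st(3);dial();st(3)"
```

```text
t 6.85 p [ 0.5195 -0.0175  0.101 ] F [-0.78  0.77  5.92] sd 0.57 w 0.0002
dial c [0.6361 0.0857 0.0566] N 5.2 contrast 60.1 e [321.  189.4]
t 7.15 p [ 0.5195 -0.0175  0.101 ] F [-0.7   0.45  5.64] sd 0.37 w 0.0003
```

Call:
{"op": "step_arm", "data": {"steps": [{"jaw": 0, "tx": 0, "ty": 0, "tz": 0.002, "ax": 0, "ay": 0, "az": 0}, {"jaw": 0, "tx": 0, "ty": 0, "tz": 0.004, "ax": 0, "ay": 0, "az": 0}, {"jaw": 0, "tx": 0, "ty": 0, "tz": 0.005, "ax": 0, "ay": 0, "az": 0}, {"jaw": 0, "tx": 0, "ty": 0, "tz": 0.006, "ax": 0, "ay": 0, "az": 0}, {"jaw": 0, "tx": 0, "ty": 0, "tz": 0.006, "ax": 0, "ay": 0, "az": 0}, {"jaw": 0, "tx": 0, "ty": 0, "tz": 0.006, "ax": 0, "ay": 0, "az": 0}]}}

```text
time: 7.8
tool_pos: [0.52, -0.0176, 0.0967]
ee_rot: [3.141, 0.004, -3.037]
wrist_force: [-3.6, 0.5, 8.6]
width: 0.0006
```

```bash
python3 -c "
from h import *
st(3);dial();s=st(4)"
```

```text
t 7.9 p [ 0.52   -0.0176  0.0968] F [-2.84  0.55  8.8 ] sd 0.11 w 0.0006
dial c [0.6357 0.086  0.0561] N 8.2 contrast 51.5 e [321.  189.4]
t 8.25 p [ 0.52   -0.0176  0.0968] F [-2.36  0.27  9.06] sd 0.47 w 0.0002
```

Call:
{"op": "step_arm", "data": {"steps": [{"jaw": 0, "tx": 0.001, "ty": 0, "tz": 0.003, "ax": 0, "ay": 0, "az": 0}, {"jaw": 0, "tx": 0.001, "ty": 0, "tz": 0.0045, "ax": 0, "ay": 0, "az": 0}, {"jaw": 0, "tx": 0.001, "ty": 0, "tz": 0.0055, "ax": 0, "ay": 0, "az": 0}, {"jaw": 0, "tx": 0.001, "ty": 0, "tz": 0.0065, "ax": 0, "ay": 0, "az": 0}, {"jaw": 0, "tx": 0.001, "ty": 0, "tz": 0.0065, "ax": 0, "ay": 0, "az": 0}, {"jaw": 0, "tx": 0.001, "ty": 0, "tz": 0.0065, "ax": 0, "ay": 0, "az": 0}]}}

```text
time: 8.9
tool_pos: [0.5199, -0.0177, 0.0929]
ee_rot: [-3.141, 0.007, -3.037]
wrist_force: [-3.5, 0.5, 11.1]
width: 0.0008
```

```bash
python3 -c "
from h import *
st(3);dial();s=st(4)
cm=camera_model('wrist');im,d=snapshot('wrist');W=cloud('wrist',d,cm)
cv2.imwrite('pics/s4.png',cv2.resize(s[0][135:215,240:340,::-1],(750,600),interpolation=cv2.INTER_CUBIC))
st(2)"
```

```text
t 9.0 p [ 0.5199 -0.0177  0.0929] F [-3.46  0.42 11.69] sd 0.51 w 0.0004
dial c [0.6361 0.0857 0.0567] N 10.9 contrast 49.8 e [321.  189.4]
t 9.35 p [ 0.5199 -0.0177  0.0929] F [-3.    1.   11.51] sd 0.39 w -0.0001
t 9.5 p [ 0.5199 -0.0177  0.0929] F [-2.66  0.62 11.42] sd 0.46 w 0.0005
```

View pics/s4.png

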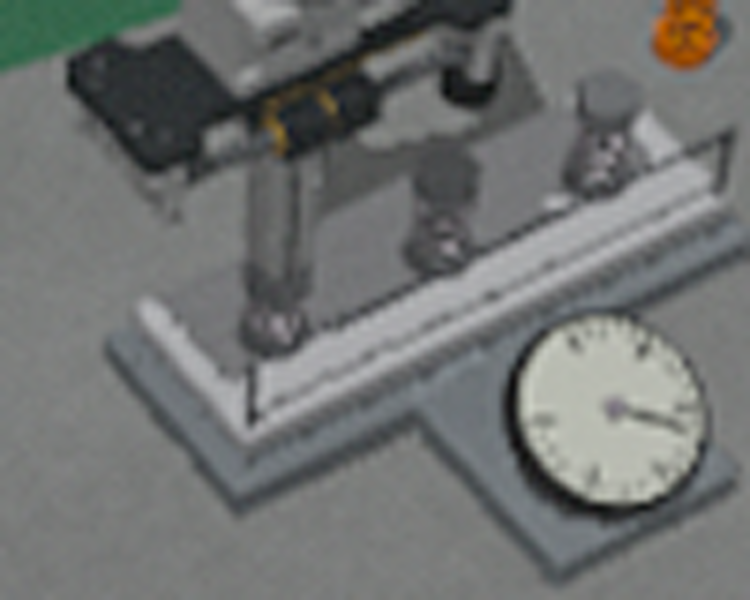

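Call:
{"op": "step_arm", "data": {"steps": [{"jaw": 0, "tx": 0.001, "ty": 0, "tz": 0.0028, "ax": 0, "ay": 0, "az": 0}, {"jaw": 0, "tx": 0.001, "ty": 0, "tz": 0.003, "ax": 0, "ay": 0, "az": 0}, {"jaw": 0, "tx": 0.001, "ty": 0, "tz": 0.003, "ax": 0, "ay": 0, "az": 0}, {"jaw": 0, "tx": 0.001, "ty": 0, "tz": 0.003, "ax": 0, "ay": 0, "az": 0}]}}

```text
time: 9.95
tool_pos: [0.5198, -0.0177, 0.0926]
ee_rot: [-3.141, 0.01, -3.036]
wrist_force: [-3.3, 0.4, 12.8]
width: 0.0006
```

```bash
python3 -c "
from h import *
st(4);dial(6);st(4)
cm=camera_model('wrist');im,d=snapshot('wrist');W=cloud('wrist',d,cm)
# plate, rail and cap tops, mapped to tester frame
a=np.radians(6);o=np.array([.5098,.0717]);R=np.array([[np.cos(a),np.sin(a)],[-np.sin(a),np.cos(a)]])
q=(W[...,:2]-o)@R.T
for n,x0,x1,y0,y1,zl,zh in(('plate',-.04,-.025,-.12,.12,.02,.06),('rail',.03,.05,-.12,.12,.07,.1),('cap1',-.016,.016,-.106,-.074,.07,.12),('cap2',-.013,.013,-.013,.013,.08,.12)):
    m=(q[...,0]>x0)&(q[...,0]<x1)&(q[...,1]>y0)&(q[...,1]<y1)&(W[...,2]>zl)&(W[...,2]<zh)&(d>0); print(n,m.sum(),np.percentile(W[m][:,2],[10,50,90]).round(4) if m.sum() else '')
"
```

```text
t 10.1 p [ 0.5198 -0.0177  0.0926] F [-2.83  0.99 12.26] sd 0.43 w 0.0004
dial c [0.636  0.0858 0.0565] N 11.2 contrast 47.6 e [321.  189.4]
t 10.6 p [ 0.5198 -0.0177  0.0926] F [-2.77  0.9  12.03] sd 0.34 w 0.0006
plate 6829 [0.0407 0.0416 0.0424]
rail 1031 [0.0835 0.085  0.0859]
cap1 1844 [0.0807 0.0977 0.1164]
cap2 2287 [0.0939 0.0955 0.0963]
```

Call:
{"op": "step_arm", "data": {"steps": [{"jaw": 0, "tx": 0.001, "ty": 0, "tz": 0.003, "ax": 0, "ay": 0, "az": 0}, {"jaw": 0, "tx": 0.001, "ty": 0, "tz": 0.003, "ax": 0, "ay": 0, "az": 0}, {"jaw": 0, "tx": 0.001, "ty": 0, "tz": 0.003, "ax": 0, "ay": 0, "az": 0}, {"jaw": 0, "tx": 0.001, "ty": 0, "tz": 0.003, "ax": 0, "ay": 0, "az": 0}, {"jaw": 0, "tx": 0.001, "ty": 0, "tz": 0.003, "ax": 0, "ay": 0, "az": 0}, {"jaw": 0, "tx": 0.001, "ty": 0, "tz": 0.003, "ax": 0, "ay": 0, "az": 0}]}}

```text
time: 11.3
tool_pos: [0.5197, -0.0177, 0.0924]
ee_rot: [-3.141, 0.013, -3.036]
wrist_force: [-2.7, 0.9, 12.4]
width: 0.0004
```

```bash
python3 -c "
from h import *
st(6);dial(6);st(6)
move([.519,-.0175,.16],np.radians(186))"
```

```text
t 11.55 p [ 0.5197 -0.0177  0.0924] F [-3.23  0.7  12.03] sd 0.45 w 0.0005
dial c [0.6361 0.0857 0.0566] N 11.4 contrast 44.5 e [321.  189.4]
t 12.15 p [ 0.5197 -0.0177  0.0924] F [-3.1   0.95 12.06] sd 0.45 w 0.0006
t 12.2 shift [-0.0002  0.0002 -0.0676] turn [-0.0009  0.0133  0.0006]
```

Call:
{"op": "step_arm", "data": {"steps": [{"jaw": 0, "tx": 0, "ty": 0, "tz": -0.02, "ax": 0, "ay": 0.005, "az": 0}, {"jaw": 0.3, "tx": 0, "ty": 0, "tz": -0.045, "ax": 0, "ay": 0.013, "az": 0}, {"jaw": 0.6, "tx": 0, "ty": 0, "tz": -0.05, "ax": 0, "ay": 0.013, "az": 0}, {"jaw": 0.6, "tx": 0, "ty": 0, "tz": -0.05, "ax": 0, "ay": 0.013, "az": 0}, {"jaw": 0.6, "tx": 0, "ty": 0, "tz": -0.05, "ax": 0, "ay": 0.013, "az": 0}, {"jaw": 0.6, "tx": 0, "ty": 0, "tz": -0.05, "ax": 0, "ay": 0.013, "az": 0}, {"jaw": 0.6, "tx": 0, "ty": 0, "tz": -0.05, "ax": 0, "ay": 0.013, "az": 0}]}}

```text
time: 12.9
tool_pos: [0.5183, -0.0177, 0.1409]
ee_rot: [-3.141, -0.002, -3.036]
wrist_force: [-0.7, -0.3, 0.5]
width: 0.0448
```

```bash
python3 -c "
from h import *
st(4)
cm=camera_model('wrist');im,d=snapshot('wrist');caps(cloud('wrist',d,cm),d)
move([.5192,-.0175,.083],np.radians(186));dial(2)"
```

```text
t 13.05 p [ 0.5188 -0.0177  0.1417] F [-0.28  0.06  0.42] sd 0.2 w 0.0554
patch [ 233  192   46   47 1673] mean [ 0.5181 -0.0177  0.0998] rect [519.3 -17.6] circ [519.3 -17.5] 15.0 z 0.1002
patch [ 366  192   50   47 1793] mean [0.509  0.0704 0.0994] rect [509.9  71.7] circ [510.2  71.6] 15.2 z 0.1001
patch [497 196  15  38 390] mean [0.502  0.1483 0.0956] rect [502.6 149.9] circ [501.9 153.4] 12.9 z 0.0955
t 13.15 shift [-0.0003  0.0003  0.0591] turn [-0.0008 -0.0002  0.0005]
dial c [0.636  0.0858 0.0565] N 0.3 contrast 58.6 e [321.  189.4]
```

Call:
{"op": "step_arm", "data": {"steps": [{"jaw": 0.6, "tx": 0, "ty": 0, "tz": 0.03, "ax": 0, "ay": 0, "az": 0}, {"jaw": 0.6, "tx": 0, "ty": 0, "tz": 0.05, "ax": 0, "ay": 0, "az": 0}, {"jaw": 0.6, "tx": 0, "ty": 0, "tz": 0.059, "ax": 0, "ay": 0, "az": 0}, {"jaw": 0.6, "tx": 0, "ty": 0, "tz": 0.059, "ax": 0, "ay": 0, "az": 0}, {"jaw": 0.6, "tx": 0, "ty": 0, "tz": 0.059, "ax": 0, "ay": 0, "az": 0}, {"jaw": 0.6, "tx": 0, "ty": 0, "tz": 0.059, "ax": 0, "ay": 0, "az": 0}]}}

```text
time: 13.85
tool_pos: [0.5201, -0.0179, 0.0849]
ee_rot: [-3.14, 0.003, -3.036]
wrist_force: [0.4, 0.4, -0.3]
width: 0.0565
```

```bash
python3 -c "
from h import *
st(4);move([.5192,-.0175,.083],np.radians(186))"
```

```text
t 14.0 p [ 0.5198 -0.0179  0.0844] F [ 0.11 -0.08 -0.07] sd 0.47 w 0.0565
t 14.05 shift [0.0004 0.0004 0.0012] turn [-0.0013  0.0018  0.0006]
```

Close, then lift.

Call:
{"op": "step_arm", "data": {"steps": [{"jaw": 0.3, "tx": 0.0004, "ty": 0.0004, "tz": 0.0012, "ax": 0, "ay": 0, "az": 0}, {"jaw": 0.2, "tx": 0.0004, "ty": 0.0004, "tz": 0.0012, "ax": 0, "ay": 0, "az": 0}, {"jaw": 0.2, "tx": 0.0004, "ty": 0.0004, "tz": 0.0012, "ax": 0, "ay": 0, "az": 0}, {"jaw": 0.2, "tx": 0.0004, "ty": 0.0004, "tz": 0.0012, "ax": 0, "ay": 0, "az": 0}, {"jaw": 0.2, "tx": 0.0004, "ty": 0.0004, "tz": 0.0012, "ax": 0, "ay": 0, "az": 0}]}}

```text
time: 14.55
tool_pos: [0.5191, -0.0175, 0.083]
ee_rot: [-3.14, 0.002, -3.036]
wrist_force: [-0.8, 0.0, -0.1]
width: 0.0288
```

```bash
python3 -c "
from h import *
st(4)"
```

```text
t 14.7 p [ 0.5192 -0.0175  0.083 ] F [-0.54 -0.18 -0.17] sd 0.3 w 0.029
```

Call:
{"op": "step_arm", "data": {"steps": [{"jaw": 0.2, "tx": 0, "ty": 0, "tz": -0.03, "ax": 0, "ay": 0, "az": 0}, {"jaw": 0.2, "tx": 0, "ty": 0, "tz": -0.07, "ax": 0, "ay": 0, "az": 0}, {"jaw": 0.2, "tx": 0, "ty": 0, "tz": -0.11, "ax": 0, "ay": 0, "az": 0}, {"jaw": 0.2, "tx": 0, "ty": 0, "tz": -0.13, "ax": 0, "ay": 0, "az": 0}, {"jaw": 0.2, "tx": 0, "ty": 0, "tz": -0.13, "ax": 0, "ay": 0, "az": 0}]}}

```text
time: 15.25
tool_pos: [0.5209, -0.0176, 0.2172]
ee_rot: [-3.138, 0.01, -3.036]
wrist_force: [0.2, -0.6, -0.2]
width: 0.0291
```

```bash
python3 -c "
from h import *
st(4);move([.535,-.235,.21],np.radians(186))"
```

```text
t 15.4 p [ 0.5181 -0.0173  0.211 ] F [ 0.22 -0.35 -0.58] sd 0.21 w 0.029
t 15.45 shift [ 0.0058 -0.2183  0.0005] turn [-0.0003 -0.0024  0.0005]
```

Call:
{"op": "step_arm", "data": {"steps": [{"jaw": 0.2, "tx": 0.006, "ty": -0.03, "tz": 0, "ax": 0, "ay": 0, "az": 0}, {"jaw": 0.2, "tx": 0.006, "ty": -0.07, "tz": 0, "ax": 0, "ay": 0, "az": 0}, {"jaw": 0.2, "tx": 0.006, "ty": -0.115, "tz": 0, "ax": 0, "ay": 0, "az": 0}, {"jaw": 0.2, "tx": 0.006, "ty": -0.16, "tz": 0, "ax": 0, "ay": 0, "az": 0}, {"jaw": 0.2, "tx": 0.006, "ty": -0.2, "tz": 0, "ax": 0, "ay": 0, "az": 0}, {"jaw": 0.2, "tx": 0.006, "ty": -0.218, "tz": 0, "ax": 0, "ay": 0, "az": 0}, {"jaw": 0.2, "tx": 0.006, "ty": -0.218, "tz": 0, "ax": 0, "ay": 0, "az": 0}, {"jaw": 0.2, "tx": 0.006, "ty": -0.218, "tz": 0, "ax": 0, "ay": 0, "az": 0}]}}

```text
time: 16.25
tool_pos: [0.5344, -0.2334, 0.2093]
ee_rot: [3.139, -0.004, -3.036]
wrist_force: [-0.9, -0.4, 0.4]
width: 0.0294
```

```bash
python3 -c "
from h import *
st(4)
cm=camera_model('wrist');im,d=snapshot('wrist');np.savez('w2.npz',im=im,d=d,K=cm['intrinsics'],o=cm['origin'],r=cm['orientation'])
cv2.imwrite('pics/w2.png',im[...,::-1]); W=cloud('wrist',d,cm)
caps(W,d,.066,.082)
print(w2px('wrist',[.4715,-.2304,.014],cm))
m=(W[...,2]>.016)&(W[...,2]<.03)&(d>0); p=W[m][:,:2]; print(cv2.minAreaRect((p*1000).astype(np.float32)),np.median(W[m][:,2]))
"
```

```text
t 16.4 p [ 0.5349 -0.2328  0.2106] F [-0.23 -0.11  0.06] sd 0.27 w 0.0291
patch [ 164   54   37   38 1056] mean [ 0.4462 -0.3055  0.0751] rect [ 446.2 -305.7] circ [ 446.2 -306.1] 15.0 z 0.0752
patch [136 146  35  34 916] mean [ 0.5265 -0.3271  0.0749] rect [ 527.2 -327.8] circ [ 527.6 -327.8] 15.4 z 0.0753
patch [223 179  32  32 637] mean [ 0.5458 -0.2488  0.0749] rect [ 546.4 -249.5] circ [ 549.1 -247.1] 15.1 z 0.0752
[[264.53676805 110.39821968]]
((560.16259765625, -144.84161376953125), (444.2996520996094, 250.1469268798828), 81.44837188720703) 0.023163130021502276
```

View pics/w2.png

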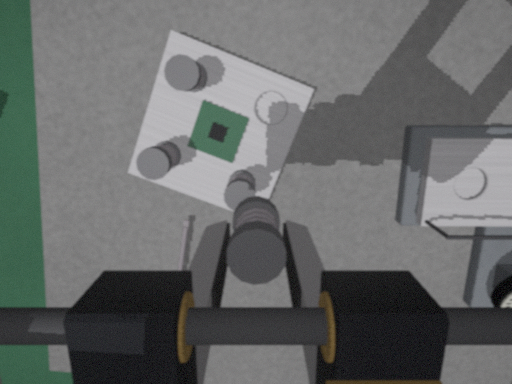

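```bash
python3 -c "
from h import *
D=np.load('w2.npz');cm=dict(intrinsics=D['K'],origin=D['o'],orientation=D['r'])
t=np.linspace(0,6.28,9); P=np.array([.4683,-.2247,.0225])
print(w2px('wrist',P,cm)); g=cv2.cvtColor(D['im'],cv2.COLOR_RGB2GRAY)
im=D['im'][80:135,240:300,::-1].copy(); im=cv2.resize(im,None,fx=10,fy=10,interpolation=cv2.INTER_CUBIC)
t=np.linspace(0,6.28,60); uv=(w2px('wrist',P+.0165*np.c_[np.cos(t),np.sin(t),0*t],cm)-[240,80]+.5)*10
cv2.polylines(im,[uv.astype(int)],True,(0,0,255),1); cv2.imwrite('pics/p.png',im)
move([.4683,-.2247,.21],np.radians(186))"
```

```text
[[270.66298019 108.07679443]]
t 16.5 shift [0.0654 0.0155 0.001 ] turn [-0.0002 -0.0019  0.0026]
```

View pics/p.png

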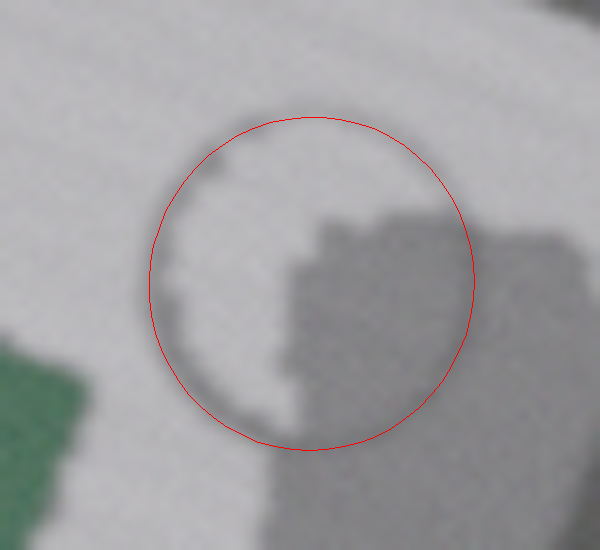

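The predicted circle lies on the rim of the empty pocket in the smaller fixture, centred at (270.7, 108) in the wrist image. I'll move over it.

Call:
{"op": "step_arm", "data": {"steps": [{"jaw": 0.2, "tx": 0.03, "ty": 0.007, "tz": 0, "ax": 0, "ay": 0, "az": 0}, {"jaw": 0.2, "tx": 0.058, "ty": 0.014, "tz": 0, "ax": 0, "ay": 0, "az": 0}, {"jaw": 0.2, "tx": 0.0654, "ty": 0.0155, "tz": 0, "ax": 0, "ay": 0, "az": 0}, {"jaw": 0.2, "tx": 0.0654, "ty": 0.0155, "tz": 0.04, "ax": 0, "ay": 0, "az": 0}, {"jaw": 0.2, "tx": 0.0654, "ty": 0.0155, "tz": 0.08, "ax": 0, "ay": 0, "az": 0}, {"jaw": 0.2, "tx": 0.0654, "ty": 0.0155, "tz": 0.115, "ax": 0, "ay": 0, "az": 0}, {"jaw": 0.2, "tx": 0.0654, "ty": 0.0155, "tz": 0.13, "ax": 0, "ay": 0, "az": 0}, {"jaw": 0.2, "tx": 0.0654, "ty": 0.0155, "tz": 0.13, "ax": 0, "ay": 0, "az": 0}]}}

```text
time: 17.3
tool_pos: [0.4666, -0.2231, 0.0779]
ee_rot: [3.138, -0.006, -3.033]
wrist_force: [-1.2, 0.9, -0.3]
width: 0.029
```

```bash
python3 -c "
from h import *
st(5);st(4)
cm=camera_model('wrist');im,d=snapshot('wrist');W=cloud('wrist',d,cm);cv2.imwrite('pics/w3.png',cv2.resize(im[60:300,130:400,::-1],None,fx=2.2,fy=2.2))
caps(W,d,.066,.082)
move([.4683,-.2247,.074],np.radians(186))"
```

```text
t 17.5 p [ 0.4695 -0.2253  0.083 ] F [-0.28  0.27 -0.57] sd 0.21 w 0.0289
t 17.7 p [ 0.4688 -0.2252  0.0824] F [-0.1  -0.23 -0.97] sd 0.53 w 0.0292
patch [  81  153   62   57 2655] mean [ 0.4451 -0.3046  0.0748] rect [ 446.  -305.7] circ [ 446.  -305.8] 15.3 z 0.0753
patch [235 212  42  17 310] mean [ 0.4589 -0.2256  0.0716] rect [ 460.7 -225.2] circ [ 464.8 -225.1] 11.8 z 0.0696
patch [ 47 281  43  26 656] mean [ 0.5169 -0.3306  0.0738] rect [ 518.8 -332.2] circ [ 519.3 -331.5] 12.0 z 0.075
patch [205 345  27  31 621] mean [ 0.5511 -0.2395  0.0752] rect [ 552.3 -238.9] circ [ 552.2 -240.7] 13.4 z 0.0753
t 17.8 shift [0.0001 0.0003 0.0078] turn [-0.0011 -0.0008  0.0027]
```

View pics/w3.png

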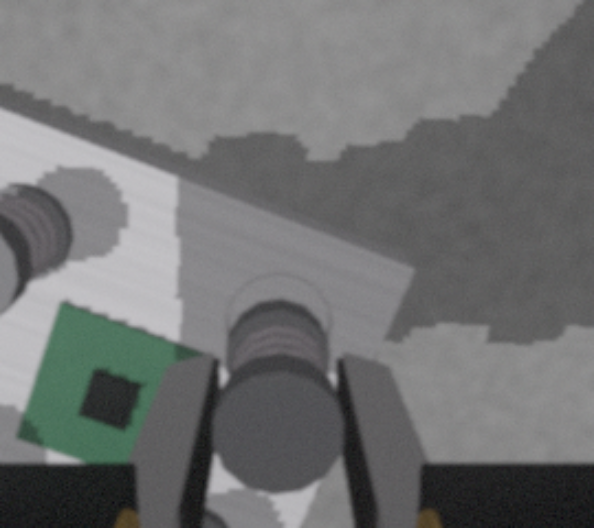

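Call:
{"op": "step_arm", "data": {"steps": [{"jaw": 0.2, "tx": 0, "ty": 0.0003, "tz": 0.008, "ax": 0, "ay": 0, "az": 0}, {"jaw": 0.2, "tx": 0, "ty": 0.0003, "tz": 0.012, "ax": 0, "ay": 0, "az": 0}, {"jaw": 0.2, "tx": 0, "ty": 0.0003, "tz": 0.016, "ax": 0, "ay": 0, "az": 0}, {"jaw": 0.2, "tx": 0, "ty": 0.0003, "tz": 0.018, "ax": 0, "ay": 0, "az": 0}, {"jaw": 0.2, "tx": 0, "ty": 0.0003, "tz": 0.02, "ax": 0, "ay": 0, "az": 0}, {"jaw": 0.2, "tx": 0, "ty": 0.0003, "tz": 0.02, "ax": 0, "ay": 0, "az": 0}, {"jaw": 0.2, "tx": 0, "ty": 0.0003, "tz": 0.02, "ax": 0, "ay": 0, "az": 0}]}}

```text
time: 18.5
tool_pos: [0.4684, -0.2248, 0.0618]
ee_rot: [-3.14, -0.001, -3.034]
wrist_force: [-0.5, -0.2, -0.7]
width: 0.0298
```

```bash
python3 -c "
from h import *
st(5);st(4)
move([.4683,-.2247,.058],np.radians(186))"
```

```text
t 18.7 p [ 0.4685 -0.2248  0.062 ] F [-0.14 -0.35 -0.79] sd 0.21 w 0.0292
t 18.9 p [ 0.4684 -0.2247  0.0619] F [ 0.16  0.18 -0.54] sd 0.5 w 0.0292
t 18.95 shift [0.0001 0.0001 0.0038] turn [-0.0011 -0.0007  0.0026]
```

Call:
{"op": "step_arm", "data": {"steps": [{"jaw": 0.2, "tx": 0, "ty": 0, "tz": 0.002, "ax": 0, "ay": 0, "az": 0}, {"jaw": 0.2, "tx": 0, "ty": 0, "tz": 0.003, "ax": 0, "ay": 0, "az": 0}, {"jaw": 0.2, "tx": 0, "ty": 0, "tz": 0.004, "ax": 0, "ay": 0, "az": 0}, {"jaw": 0.2, "tx": 0, "ty": 0, "tz": 0.0045, "ax": 0, "ay": 0, "az": 0}, {"jaw": 0.2, "tx": 0, "ty": 0, "tz": 0.0045, "ax": 0, "ay": 0, "az": 0}, {"jaw": 0.2, "tx": 0, "ty": 0, "tz": 0.0045, "ax": 0, "ay": 0, "az": 0}]}}

```text
time: 19.55
tool_pos: [0.4685, -0.2248, 0.0577]
ee_rot: [-3.14, -0.0, -3.034]
wrist_force: [-0.2, 0.2, 2.1]
width: 0.0291
```

```bash
python3 -c "
from h import *
st(5)"
```

```text
t 19.75 p [ 0.4685 -0.2247  0.0575] F [-0.69  0.61  2.45] sd 0.37 w 0.029
```

Call:
{"op": "step_arm", "data": {"steps": [{"jaw": 0.4, "tx": 0, "ty": 0, "tz": 0, "ax": 0, "ay": 0, "az": 0}, {"jaw": 0.55, "tx": 0, "ty": 0, "tz": 0, "ax": 0, "ay": 0, "az": 0}, {"jaw": 0.55, "tx": 0, "ty": 0, "tz": 0, "ax": 0, "ay": 0, "az": 0}, {"jaw": 0.55, "tx": 0, "ty": 0, "tz": 0, "ax": 0, "ay": 0, "az": 0}, {"jaw": 0.55, "tx": 0, "ty": 0, "tz": -0.02, "ax": 0, "ay": 0, "az": 0}, {"jaw": 0.55, "tx": 0, "ty": 0, "tz": -0.06, "ax": 0, "ay": 0, "az": 0}, {"jaw": 0.55, "tx": 0, "ty": 0, "tz": -0.1, "ax": 0, "ay": 0, "az": 0}, {"jaw": 0.55, "tx": 0, "ty": 0, "tz": -0.13, "ax": 0, "ay": 0, "az": 0}]}}

```text
time: 20.6
tool_pos: [0.469, -0.2249, 0.1901]
ee_rot: [-3.139, 0.002, -3.034]
wrist_force: [-0.5, -0.4, -0.1]
width: 0.0513
```

```bash
python3 -c "
from h import *
st(8)
cm=camera_model('wrist');im,d=snapshot('wrist');W=cloud('wrist',d,cm)
caps(W,d,.064,.084)
s,ds=snapshot('scene');dial(2)
cv2.imwrite('pics/f.png',np.hstack([cv2.resize(im[...,::-1],(400,300)),cv2.resize(s[100:260,160:373,::-1],(400,300))]))"
```

```text
t 20.95 p [ 0.4675 -0.224   0.1851] F [-0.07 -0.15  0.52] sd 1.25 w 0.0516
patch [ 141  136   39   37 1110] mean [ 0.4454 -0.3052  0.0748] rect [ 446.1 -305.9] circ [ 446. -306.] 15.0 z 0.0752
patch [ 237  172   35   37 1003] mean [ 0.4674 -0.2249  0.0749] rect [ 468.5 -224.9] circ [ 468.6 -224.9] 15.2 z 0.0752
patch [ 114  223   38   36 1020] mean [ 0.5254 -0.3267  0.0743] rect [ 526.9 -327.5] circ [ 527.2 -327.8] 15.3 z 0.0752
patch [204 255  34  35 931] mean [ 0.547  -0.2467  0.0743] rect [ 548.7 -246.9] circ [ 549.  -246.8] 15.3 z 0.0751
dial c [0.6361 0.0857 0.0566] N 0.3 contrast 58.4 e [321.  189.4]
```

View pics/f.png

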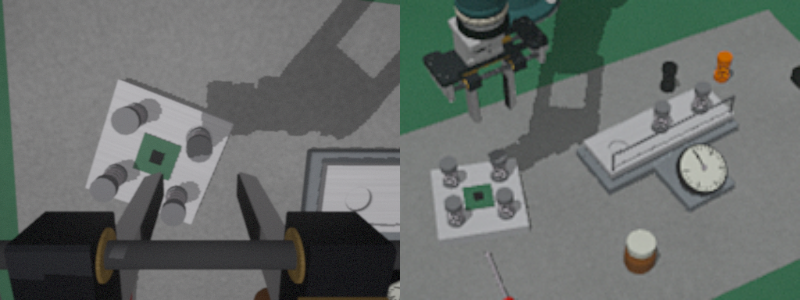

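```bash
python3 -c "
from bench import *
print(close_job())"
```

```text
the job is handed in; nothing more can be done
None
```

The 12 N spring is standing upright, fully home, in the empty pocket of the smaller fixture. I handed the job in at about 21 s.

- **Finding it:** I pressed the middle spring part way, to about 4.6 N. Its force against travel matches the 7 N spring, so I moved on. The spring at the -y end read 12.05 N on the wrist when its cap was level with the rail. I held it there for about 2 s.
- **The third spring:** I did not press the +y end spring, since the -y one already fitted.
- **Placement check:** the placed spring's top measured 75.2 mm above the bench, the same as the three fitted springs. It sits within about 0.3 mm of the pocket centre.
- **Rest of the bench:** the other two springs are still in their seats, the dial is back at its unloaded reading, and nothing else in the last picture had moved.
- **Readings that disagreed:** my reading of the dial picture gave 11.2 to 11.4 N against the wrist's 12.05 N. It also shows 0.3 N with no load, so I put the gap down to reading error.
- **Level check:** plate sink seen by the wrist camera suggested 11 to 12 N. That puts the squash at about 9.5 to 10 mm at the mark.

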